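# Check the free play of the yellow-levered gear drive

### The arm

A 6-joint arm with a two-finger parallel gripper is mounted at the origin on the work surface. World frame = base frame: x ahead of the robot, y to its left, z up, the work surface at z = 0. Lengths are in m, angles in rad, forces in N, time in s.
With the tool pointing down it reaches from about 0.4 to 0.925 m from the base axis. Payload 12.5 kg.
Tool frame: the origin (TCP) lies between the finger pads; the fingertips stand 11 mm ahead of it and the grasp point (between the pads) lies 8 mm behind it; z points along the fingers, y is the direction in which the jaws open and shut (so a half turn about z gives the same grasp; the last joint's range is limited). The gripper opens to 95 mm and grips with 3 to 60 N. Pads are 20 mm wide; open, the fingers measure 119 mm over their backs; the gripper's body (75 mm by 180 mm) begins 59 mm behind the grasp point.
Start: joints at [1.124, 0.491, 1.559, -0, 1.092, -0.106], TCP at [0.209, 0.589, 0.226] pointing down, gripper open.
Joint ranges: [-3.1, 3.1], [-0.84, 2.19], [0.05, 2.79], [-1.13, 4.28], [0.06, 2.93], [-2.69, 2.69]. Speed limits (rad/s): [2.22, 2.22, 2.79, 3.14, 3.14, 3.14].

### API

Orientations are given as a unit quaternion [x, y, z, w].
In Python, from station import robot gives the robot as it stands.
- The arm moves only by the tool send_rows, never from a script. Its argument "targets" is a list of rows, each a list of 3 entries, a list of its own where there are three numbers: the turn, a rotation vector about the tool's x, y, z in degrees, then the shift along the tool's x, y, z in cm, then the opening, from 0 (shut) to 1 (fully open). In form: [[[rx, ry, rz], [dx, dy, dz], grip], ...]. A call has 1 to 5 rows; each row shifts and turns the pose as measured when the row begins, along the tool's axes as they then stand; what a row does not reach is not made up. A row lasts 1/10 s, in which the tool goes at most 50 mm and 8.59 degrees, less where a joint would pass 70% of its speed; a pose out of reach is approached as far as the arm can. A call is refused whole if a number of a shift passes 5 or a number of a turn 8.59, either way. A call with a gripper value outside its range is refused whole. The fingers move at their own pace and stop on an object; the grip force is fixed at half the most. Time passes only in rows, so rows that do not move let the fingers close. It gives the time, the measured TCP pose, the force and the opening at its end, in the units of the state.
- robot.read_state(): the state, without advancing time (a new reading comes with each control period).
- robot.capture(name): name is "scene" or "top" or "wrist"; returns a dict with "frame" (400x640x3 uint8, red, green, blue), "fx", "fy", "cx", "cy" (pixels), "R" (3x3) and "t" (3): a world point X has camera coordinates R X + t; the wrist camera has in their place "hand_eye" (4x4, takes a point from camera to tool coordinates, whose origin is the TCP and whose axes are the flange's). Camera axes: x right, y down, z forward; pixel columns grow to the right and rows downward; lengths in m; the calibration is good to about 2 mm. A picture is of the moment at which its call begins: read the wrist's pose just before it. There is no depth.
- robot.sign_off(): hands the job in, once; it reports no verdict.
The state is a dict: "t": time; "joint_positions": joint angles; "qd": joint speeds; "tau": joint torques, N m; "tool_pos": TCP position; "eef_rot": TCP orientation; "force": force on the tool from outside, world axes, zero at the start; "torque": the same for the moment, N m; "width": opening from 0.0 (shut) to 1.0 (fully open).
Only numpy, scipy, OpenCV 4.12 (cv2) and the standard library are available. Lean on these libraries where they do the work, as an engineer would, in place of code of your own. Each camera call takes 0.05 s, during which the arm holds its last target. There are 200 camera calls.

### The job

Check the coupling of the gear drive with the yellow lever for free play: take the black knob, swing the lever gently counter-clockwise (seen from above) until it meets resistance, then clockwise until it meets resistance. Do not drag the steel hub round with it. Then leave the lever midway between those two points and let go; leave the drive with the blue lever as it is.

Things in the scene. Friction and masses are not known exactly. Their poses are not given: they have to be found in the camera images.
- yellow_lever (a joint): Angle (rad) of the yellow lever relative to the steel hub under it, growing counter-clockwise from above, from an arbitrary zero. It turns freely (1 N at the knob) over its free play, 0.7 to 1.1 rad in all, and stays where it is left. At each end it meets a stop on the hub, which takes 15 N at the knob to turn. The ends must be found by moving it; it starts near the middle.
- yellow_knob (a point): Middle of the upright black knob (24 mm diameter, from 101 to 151 mm above the table; this point at 130 mm) on the end of the flat yellow lever, which turns on a vertical axis and points roughly to the robot. x points outward along the lever from that axis to the knob (90 mm), z up. Under it a bolted-down grey gear housing, 120 x 120 x 70 mm, on a 150 mm square plate.
- yellow_dot (a point): Red paint dot (12 mm) on the round steel hub (104 mm diameter, top 86 mm above the table) under the yellow lever, 44 mm from the turning axis. It moves only when the hub is dragged round, and does not mark the middle of the play.
- blue_knob (a point): The same point of the knob of the second, otherwise identical drive, with a blue lever; not to be disturbed. The drives stand side by side, at least 300 mm apart; either may be on the left.

How it is judged:
On the way, in this order (a step that is already met when the one before it is completed fails the run):
1. the yellow lever is swung counter-clockwise to the end of its free play (value of joint yellow_lever above 0.18 rad), for 0.1 s.
2. then clockwise to the other end of its free play (value of joint yellow_lever below -0.52 rad), for 0.1 s.
At the end, for the whole second after the job is handed in: The yellow lever stands at rest within 10 degrees (0.175 rad) of the middle of its free play (value of joint yellow_lever between -0.345 and 0.005 rad and velocity of joint yellow_lever between -0.05 and 0.05 rad/s); the robot touches nothing.
It fails at once if the hub of the yellow drive is dragged round by more than about 16 degrees (its dot moves more than 12 mm) (distance of yellow_dot from where it was at the start of the episode above 0.012 m).
It fails at once if the knob of the blue drive is moved by more than 15 mm (distance of blue_knob from where it was at the start of the episode above 0.015 m).
It also fails if it takes over 54 s, if anything falls off the work surface, if the arm or the gripper's body presses on something with over 40 N, if the wrist force passes 120 N, or if a joint passes its speed limit or range.

## Working session

There is one attempt and no reset: what is moved stays moved. The work goes in short steps, Python scripts to look and compute and a tool call to move; the robot and the scene stay as the last step left them, time stands still between calls to the robot, and variables do not carry over. Pictures are saved under pics/ and viewed, about 8 in all and at most 12, crops included, and the job is handed in when it is done.

Besides the shell and the picture viewer there is one more tool, called by a JSON object that holds its "api" and its "payload". send_rows: Moves the arm, as the interface text tells. Its arguments: {"type":"object","properties":{"targets":{"type":"array","items":{"type":"array"}}},"required":["targets"]}

```bash
mkdir -p pics; ls; python3 - <<'E'
from station import robot
import cv2
s=robot.read_state(); print(s)
for n in ["scene","top"]:
    c=robot.capture(n); cv2.imwrite(f"pics/{n}1.png",c["frame"][:,:,::-1]); print(n,c["fx"],c["cx"],c["cy"],c["R"],c["t"])
E
```

```text
pics
{'t': 0.0, 'joint_positions': array([ 1.12437531e+00,  4.91558987e-01,  1.55944671e+00, -1.88834069e-05,
        1.09170272e+00, -1.05619264e-01]), 'qd': array([ 5.91046915e-05, -6.33371853e-04, -1.13038075e-03, -3.77611618e-04,
        1.43580120e-04, -9.92776693e-04]), 'tau': array([-1.85058496e-03, -6.12650657e+01, -2.58173651e+01,  6.91240747e-02,
        4.84603329e-02, -6.66644519e-05]), 'tool_pos': array([0.20879526, 0.58884632, 0.22506304]), 'eef_rot': array([ 1.69573113e-01,  9.85517452e-01, -5.39048920e-04, -1.43979963e-04]), 'force': array([ 0.31112638, -0.23790346, -0.06427842]), 'torque': array([ 0.04713953, -0.00122255, -0.02584441]), 'width': 0.9982480822459889}
scene 374.4340678309924 326.36410663635 204.7419016101229 [[ 0.31359926  0.9495056  -0.00972718]
 [ 0.73936061 -0.2505955  -0.62493822]
 [-0.59581993  0.18878827 -0.78061361]] [-0.17015748 -0.33611629  1.17333063]
top 440.61600386749456 322.27394482705205 200.84638378154133 [[-0.02004429 -0.99977994  0.00618852]
 [-0.99389683  0.01925399 -0.10862036]
 [ 0.1084773  -0.00832797 -0.99406404]] [-0.0047536   0.59397653  1.09899634]
```

View pics/top1.png

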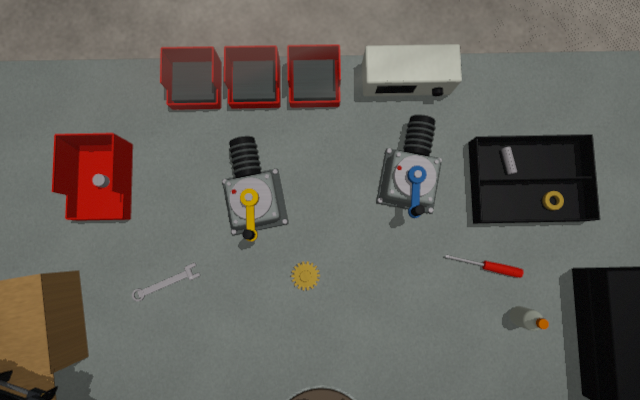

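View pics/scene1.png

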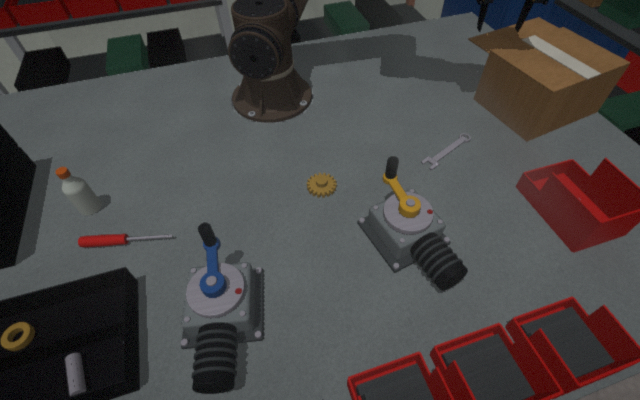

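The yellow drive is on the left in the top view: lever axis near (249,198), black knob near (249,235), red dot near (234,191). The blue drive is on the right, with its knob near (417,211). In the scene view the yellow knob is near (392,167) and the dot near (430,211).

```bash
cat > h.py <<'E'
import numpy as np, cv2
from station import robot
from scipy.spatial.transform import Rotation as Ro
def ray(c,u,v,s=None):
    d=np.array([(u-c["cx"])/c["fx"],(v-c["cy"])/c["fy"],1.])
    if "hand_eye" in c:
        H=np.array(c["hand_eye"]); R=Ro.from_quat(s["eef_rot"]).as_matrix()
        return R@H[:3,3]+s["tool_pos"], R@H[:3,:3]@d
    R=np.array(c["R"]); return -R.T@np.array(c["t"]), R.T@d
def onz(c,u,v,z,s=None):
    o,d=ray(c,u,v,s); return o+d*(z-o[2])/d[2]
def meet(r1,r2):
    A=np.array([r1[1],-r2[1]]).T; k=np.linalg.lstsq(A,r2[0]-r1[0],rcond=None)[0]
    p,q=r1[0]+k[0]*r1[1],r2[0]+k[1]*r2[1]; return (p+q)/2,np.linalg.norm(p-q)
def blobs(f,lo,hi,box,amin=8):
    x0,y0,x1,y1=box; m=cv2.inRange(cv2.cvtColor(f,cv2.COLOR_RGB2HSV)[y0:y1,x0:x1],lo,hi)
    n,_,st,ce=cv2.connectedComponentsWithStats(m)
    return [(st[i,4],ce[i]+[x0,y0],st[i,:4]+[x0,y0,0,0]) for i in range(1,n) if st[i,4]>=amin]
E
python3 - <<'E'
from h import *
T=robot.capture("top");S=robot.capture("scene")
for n,c,b in (("top",T,(225,175,275,250)),("scene",S,(370,145,440,235))):
    for k,lo,hi in (("dark",(0,0,0),(179,255,45)),("yel",(15,120,90),(35,255,255)),("red",(0,150,80),(8,255,255)),("red2",(170,150,80),(179,255,255))):
        for q in blobs(c["frame"],lo,hi,b): print(n,k,*q)
a=np.hstack([cv2.resize(T["frame"][165:255,210:300],(400,400),interpolation=2),cv2.resize(S["frame"][145:235,360:450],(400,400),interpolation=2)])
cv2.imwrite("pics/crop.png",a[:,:,::-1])
print("blue",onz(T,417,211,.151))
E
```

```text
top dark 30 [240.33333333 175.66666667] [235 175  15   3]
top dark 91 [247.87912088 234.06593407] [242 229  13  11]
top yel 460 [249.76304348 210.1       ] [240 189  19  53]
top red 12 [233.33333333 191.25      ] [232 190   4   4]
scene dark 169 [390.72781065 168.44970414] [386 158  11  20]
scene dark 14 [432.         233.64285714] [428 233   9   2]
scene yel 557 [402.9551167  198.06642729] [383 173  38  45]
scene red 8 [429.625 211.25 ] [428 210   4   3]
blue [ 0.55318503 -0.23227333  0.151     ]
```

View pics/crop.png

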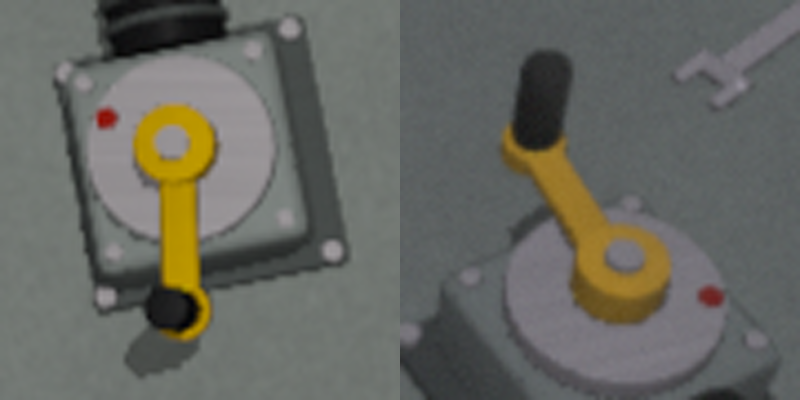

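The close-up shows the knob on the lever end (top view about (248,234), scene view about (391,168)). The boss cap is at (248.7,197.2) in the top view and (410.9,202.6) in the scene view.

```bash
python3 - <<'E'
from h import *
T=robot.capture("top");S=robot.capture("scene")
b=meet(ray(T,248.7,197.2),ray(S,410.9,202.6)); k=meet(ray(T,247.9,234.1),ray(S,390.7,168.4))
d=meet(ray(T,233.3,191.2),ray(S,429.6,211.2))
print("boss",b,"knob",k,"dot",d, onz(T,247.9,234.1,.14),onz(T,248.7,197.2,.105))
v=(k[0]-b[0])[:2];print(np.linalg.norm(v),np.degrees(np.arctan2(v[1],v[0])),np.linalg.norm((d[0]-b[0])[:2]))
s=robot.read_state();print(Ro.from_quat(s["eef_rot"]).as_matrix().round(3),s["tool_pos"],s["t"])
E
```

```text
boss (array([0.59809644, 0.16139606, 0.11185237]), np.float64(0.004004744113196228)) knob (array([0.50861928, 0.15866439, 0.1250374 ]), np.float64(0.0017211409530271738)) dot (array([0.61578304, 0.20128569, 0.08854007]), np.float64(0.0010665394103797096)) [0.5083942  0.15705953 0.14      ] [0.59807134 0.16063475 0.105     ]
0.0895188498563948 -178.25134537688245 0.043634823889626674
[[-0.942  0.334 -0.   ]
 [ 0.334  0.942 -0.   ]
 [ 0.    -0.    -1.   ]] [0.20886492 0.5890173  0.22544096] 0.3
```

Axis is at (0.598, 0.161) and the knob at (0.509, 0.158). The measured radius is 89.5 mm (90 given) and the dot radius 43.6 mm (44 given), so both agree with the stated sizes. Next I lift, turn and go above the knob.

{"api": "send_rows", "payload": {"targets": [[[0,0,-7],[0,0,-2.5],1],[[0,0,-7],[0,0,-2.5],1],[[0,0,-7],[0,0,0],1],[[0,0,0],[-2.6,-4,0],1],[[0,0,0],[-2.6,-4,0],1]]}}

```text
t: 0.8
tool_pos: [0.2624, 0.5123, 0.2761]
eef_rot: [-0.024, 1.0, -0.0, -0.001]
force: [1.5, 0.1, 1.0]
width: 1.001
```

{"api": "send_rows", "payload": {"targets": [[[0,0,0],[-2.6,-4,0],1],[[0,0,0],[-2.6,-4,0],1],[[0,0,0],[-2.6,-4,0],1],[[0,0,0],[-2.6,-4,0],1],[[0,0,0],[-2.6,-4,0],1]]}}

```text
t: 1.3
tool_pos: [0.4052, 0.3112, 0.2766]
eef_rot: [-0.025, 1.0, -0.0, 0.0]
force: [1.0, -0.0, 0.4]
width: 0.998
```

{"api": "send_rows", "payload": {"targets": [[[0,0,0],[-2.4,-3.9,0],1],[[0,0,0],[-2.4,-3.9,0],1],[[0,0,0],[-2.4,-3.9,0],1],[[0,0,0],[-2.4,-3.9,0],1],[[0,0,0],[0,0,3],1]]}}

```text
t: 1.8
tool_pos: [0.5162, 0.1493, 0.2496]
eef_rot: [-0.023, 1.0, 0.0, 0.004]
force: [0.9, -0.3, -0.8]
width: 1.003
```

```bash
python3 - <<'E'
from h import *
s=robot.read_state();W=robot.capture("wrist");cv2.imwrite("pics/w1.png",W["frame"][:,:,::-1]);print(s["tool_pos"],s["eef_rot"],s["force"],np.array(W["hand_eye"]).round(3))
R=Ro.from_quat(s["eef_rot"]).as_matrix();H=np.array(W["hand_eye"])
def pr(X):
    p=H[:3,:3].T@(R.T@(np.array(X)-s["tool_pos"])-H[:3,3]);return p[0]/p[2]*W["fx"]+W["cx"],p[1]/p[2]*W["fy"]+W["cy"]
print(pr([.509,.158,.151]),pr([.598,.161,.105]),pr([.6158,.2013,.086]))
E
```

```text
[0.51617728 0.14925022 0.24959308] [-2.30270770e-02  9.99725659e-01  3.30071548e-04  4.27220470e-03] [ 0.93733517 -0.26372457 -0.84289563] [[-0.    -0.962 -0.272  0.077]
 [ 1.    -0.     0.     0.   ]
 [-0.    -0.272  0.962 -0.159]
 [ 0.     0.     0.     1.   ]]
(np.float64(329.88382489188865), np.float64(197.40134250274957)) (np.float64(326.80238543909144), np.float64(263.63818215367866)) (np.float64(359.50854999071584), np.float64(270.8996899679762))
```

View pics/w1.png

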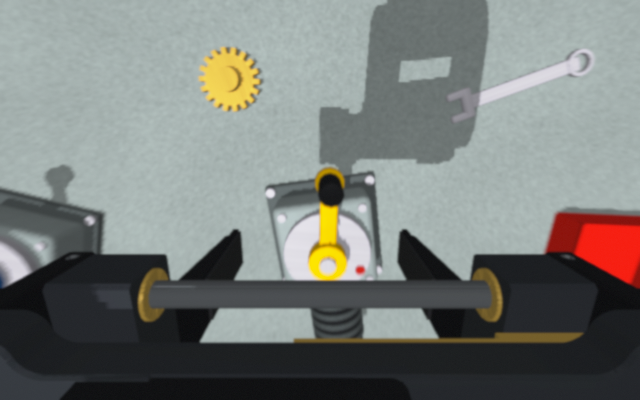

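The wrist view shows the knob top near (331,195) and the boss at (327,263). Both are within a few pixels of the predictions (330,197) and (327,264). I'll align and descend with the jaws open.

{"api": "send_rows", "payload": {"targets": [[[0,0,0],[0.7,0.9,0],1],[[0,0,0],[0,0,4],1],[[0,0,0],[0,0,4],1],[[0,0,0],[0,0,3.5],1],[[0,0,0],[0,0,0],1]]}}

```text
t: 2.35
tool_pos: [0.5026, 0.1643, 0.129]
eef_rot: [-0.025, 1.0, 0.0, 0.001]
force: [-0.2, -0.8, 0.5]
width: 1.004
```

{"api": "send_rows", "payload": {"targets": [[[0,0,0],[-0.6,-0.6,0.9],1],[[0,0,0],[0,0,0],0.5],[[0,0,0],[0,0,0],0.5]]}}

```text
t: 2.65
tool_pos: [0.5103, 0.1607, 0.124]
eef_rot: [-0.026, 1.0, 0.001, 0.003]
force: [0.0, -0.7, -0.0]
width: 0.886
```

{"api": "send_rows", "payload": {"targets": [[[0,0,0],[0,-0.2,0.3],0.32],[[0,0,0],[0,0,0],0.32],[[0,0,0],[0,0,0],0.32],[[0,0,0],[0,0,0],0.32],[[0,0,0],[0,0,0],0.32]]}}

```text
t: 3.15
tool_pos: [0.5115, 0.1587, 0.1239]
eef_rot: [-0.026, 1.0, 0.001, 0.005]
force: [-0.5, 0.4, 0.6]
width: 0.47
```

{"api": "send_rows", "payload": {"targets": [[[0,0,0],[0,0,0],0.32],[[0,0,0],[0,0,0],0.32],[[0,0,0],[0,0,0],0.32]]}}

```text
t: 3.45
tool_pos: [0.5115, 0.1586, 0.124]
eef_rot: [-0.026, 1.0, 0.001, 0.005]
force: [-0.8, 0.4, 0.5]
width: 0.324
```

```bash
cat > m.py <<'E'
from h import *
s=robot.read_state();R=Ro.from_quat(s["eef_rot"]).as_matrix()
v=s["tool_pos"][:2]-[.598,.161];a=np.arctan2(v[1],v[0])%(2*np.pi);t=np.array([-np.sin(a),np.cos(a)]);o=np.array([np.cos(a),np.sin(a)])
yaw=np.arctan2(R[1,0],R[0,0])%(2*np.pi)
print("t %.2f ang %.2f rad %.1fmm yaw-ang %.2f z %.4f  Ftan %.1f Frad %.1f Fz %.1f tz %.2f w %.3f"%(s["t"],np.degrees(a),1e3*np.hypot(*v),np.degrees(yaw-a),s["tool_pos"][2],s["force"][:2]@t,s["force"][:2]@o,s["force"][2],s["torque"][2],s["width"]), "tilt world deg",np.degrees(np.cross(R[:,2],[0,0,-1])).round(2), "tool",(R.T@np.degrees(np.cross(R[:,2],[0,0,-1]))).round(2))
E
python3 m.py
```

```text
t 3.45 ang 181.57 rad 86.5mm yaw-ang 1.42 z 0.1240  Ftan -0.4 Frad 0.8 Fz 0.5 tz -0.05 w 0.324 tilt world deg [-0.16  0.61  0.  ] tool [0.13 0.62 0.  ]
```

{"api": "send_rows", "payload": {"targets": [[[0,0,-4],[0,-0.6,0],0.32],[[0,0,-4],[0,-0.6,0],0.32],[[0,0,0],[0,0,0],0.32]]}}

```text
t: 3.75
tool_pos: [0.5126, 0.1467, 0.1239]
eef_rot: [-0.098, 0.995, 0.001, 0.006]
force: [0.4, -0.1, -1.1]
width: 0.319
```

```bash
python3 m.py
```

```text
t 3.75 ang 189.50 rad 86.5mm yaw-ang 1.76 z 0.1239  Ftan 0.1 Frad -0.3 Fz -1.1 tz 0.06 w 0.319 tilt world deg [-0.17  0.62  0.  ] tool [0.05 0.64 0.  ]
```

{"api": "send_rows", "payload": {"targets": [[[0,0,-3],[0.2,-0.6,0],0.32],[[0,0,-4],[0.1,-0.6,0],0.32],[[0,0,0],[0,0,0],0.32]]}}

```text
t: 4.05
tool_pos: [0.5124, 0.1347, 0.1238]
eef_rot: [-0.157, 0.988, 0.001, 0.006]
force: [0.2, 0.0, 0.4]
width: 0.322
```

```bash
python3 m.py
```

```text
t 4.05 ang 197.10 rad 89.6mm yaw-ang 1.01 z 0.1238  Ftan 0.0 Frad -0.2 Fz 0.4 tz -0.05 w 0.322 tilt world deg [-0.19  0.62  0.  ] tool [-0.01  0.65  0.  ]
```

{"api": "send_rows", "payload": {"targets": [[[0,0,-2],[0,-0.3,0],0.32],[[0,0,0],[0,0,0],0.32]]}}

```text
t: 4.25
tool_pos: [0.5132, 0.1323, 0.1237]
eef_rot: [-0.172, 0.985, 0.001, 0.006]
force: [-0.1, -0.9, 0.6]
width: 0.324
```

```bash
python3 m.py
```

```text
t 4.25 ang 198.69 rad 89.5mm yaw-ang 1.07 z 0.1237  Ftan 0.8 Frad 0.4 Fz 0.6 tz -0.00 w 0.324 tilt world deg [-0.2   0.61  0.  ] tool [-0.02  0.65  0.  ]
```

{"api": "send_rows", "payload": {"targets": [[[0,0,-2],[0,-0.3,0],0.32],[[0,0,-2],[0,-0.3,0],0.32],[[0,0,0],[0,0,0],0.32]]}}

```text
t: 4.55
tool_pos: [0.5151, 0.1277, 0.1237]
eef_rot: [-0.202, 0.979, 0.001, 0.005]
force: [0.1, -0.5, -0.2]
width: 0.317
```

```bash
python3 m.py
```

```text
t 4.55 ang 201.86 rad 89.3mm yaw-ang 1.48 z 0.1237  Ftan 0.5 Frad 0.1 Fz -0.2 tz 0.01 w 0.317 tilt world deg [-0.22  0.59  0.  ] tool [-0.03  0.62 -0.  ]
```

{"api": "send_rows", "payload": {"targets": [[[0,0,-2],[0,-0.3,0],0.32],[[0,0,0],[0,0,0],0.32]]}}

```text
t: 4.75
tool_pos: [0.5161, 0.1256, 0.1236]
eef_rot: [-0.217, 0.976, 0.001, 0.005]
force: [-0.5, -0.9, 0.2]
width: 0.316
```

```bash
python3 m.py
```

```text
t 4.75 ang 203.39 rad 89.2mm yaw-ang 1.65 z 0.1236  Ftan 0.6 Frad 0.8 Fz 0.2 tz 0.01 w 0.316 tilt world deg [-0.22  0.57  0.  ] tool [-0.04  0.61  0.  ]
```

```bash
cat > d.py <<'E'
from h import *
import sys
T=robot.capture("top");S=robot.capture("scene")
for n,c,b in (("top",T,(222,180,246,215)),("scene",S,(415,195,445,225))):
    for q in blobs(c["frame"],(0,150,80),(8,255,255),b,5): print(n,"dot",q[0],q[1].round(1))
if len(sys.argv)>1:
    a=np.hstack([cv2.resize(T["frame"][165:255,210:300],(400,400),interpolation=2),cv2.resize(S["frame"][135:235,350:450],(400,400),interpolation=2)])
    cv2.imwrite(sys.argv[1],a[:,:,::-1])
E
python3 d.py pics/c2.png
```

```text
top dot 12 [233.3 191.2]
scene dot 8 [429.2 211.2]
```

View pics/c2.png

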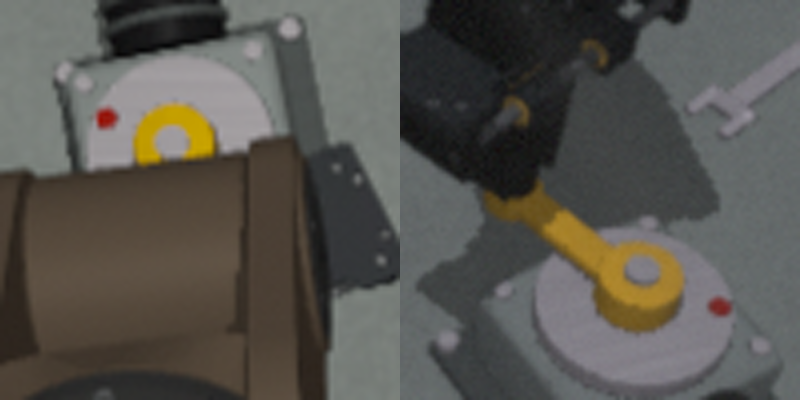

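The fingers hold the knob and the lever has swung counter-clockwise. The dot has not moved: it is at (233,191) in the top view and (429,211) in the scene view. I'll carry on in small steps.

{"api": "send_rows", "payload": {"targets": [[[0,0,-2],[0,-0.3,0],0.32],[[0,0,0],[0,0,0],0.32]]}}

```text
t: 5.05
tool_pos: [0.5171, 0.1235, 0.1236]
eef_rot: [-0.232, 0.973, 0.001, 0.005]
force: [0.5, -0.6, -0.5]
width: 0.319
```

```bash
python3 m.py
```

```text
t 5.05 ang 204.88 rad 89.2mm yaw-ang 1.99 z 0.1236  Ftan 0.8 Frad -0.1 Fz -0.5 tz -0.02 w 0.319 tilt world deg [-0.23  0.56  0.  ] tool [-0.05  0.6   0.  ]
```

{"api": "send_rows", "payload": {"targets": [[[0,0,-2],[0,-0.3,0],0.32],[[0,0,0],[0,0,0],0.32]]}}

```text
t: 5.25
tool_pos: [0.5179, 0.122, 0.1236]
eef_rot: [-0.247, 0.969, 0.002, 0.005]
force: [0.3, -0.5, -0.1]
width: 0.323
```

```bash
python3 m.py
```

```text
t 5.25 ang 205.98 rad 89.1mm yaw-ang 2.67 z 0.1236  Ftan 0.6 Frad -0.1 Fz -0.1 tz 0.00 w 0.323 tilt world deg [-0.31  0.51  0.  ] tool [0.03 0.6  0.  ]
```

{"api": "send_rows", "payload": {"targets": [[[0,0,-2],[0,-0.3,0],0.32],[[0,0,0],[0,0,0],0.32]]}}

```text
t: 5.45
tool_pos: [0.5185, 0.1211, 0.1235]
eef_rot: [-0.262, 0.965, 0.003, 0.005]
force: [0.4, 0.0, -0.6]
width: 0.32
```

```bash
python3 m.py
```

```text
t 5.45 ang 206.64 rad 89.0mm yaw-ang 3.79 z 0.1235  Ftan 0.2 Frad -0.4 Fz -0.6 tz -0.04 w 0.320 tilt world deg [-0.43  0.44  0.  ] tool [0.15 0.6  0.  ]
```

Each step now advances less (1.5°, then 1.1°, then 0.7°) while the force reads about 0. I'll check the joint torques and the dot.

```bash
python3 - <<'E'
from h import *
s=robot.read_state();print(s["tau"].round(2),s["joint_positions"].round(3),s["qd"].round(3),s["force"],s["torque"])
E
python3 d.py pics/c3.png
```

```text
[-1.000e-02 -5.405e+01 -1.865e+01  1.500e-01  8.000e-02 -5.300e-01] [ 0.102  0.491  1.899  0.01   0.743 -2.007] [ 0.012 -0.001  0.005  0.006  0.001  0.058] [ 0.43316357  0.01565567 -0.57805782] [ 0.06954803  0.03727722 -0.03556704]
top dot 14 [233.3 191.5]
scene dot 9 [429.3 210.9]
```

View pics/c3.png

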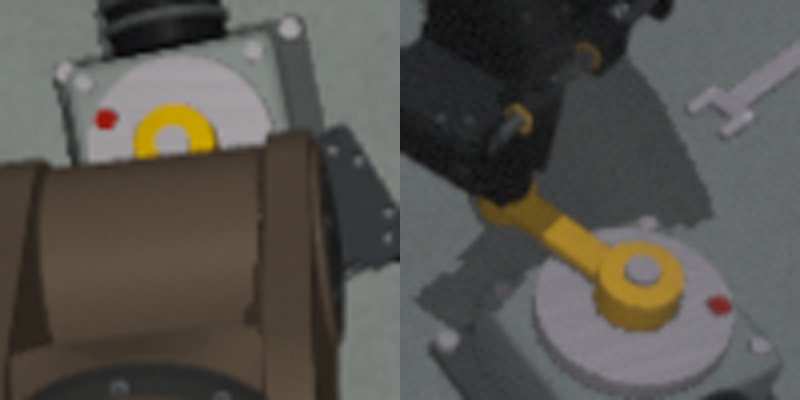

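The dot has shifted by about 0.3 px (under 1 mm). The hold row re-targets the measured pose, so it relaxes any contact force before I read it. I'll read straight after a push row instead.

{"api": "send_rows", "payload": {"targets": [[[0,0,0],[0,-0.2,0],0.32]]}}

```text
t: 5.65
tool_pos: [0.5188, 0.12, 0.1234]
eef_rot: [-0.261, 0.965, 0.003, 0.004]
force: [-7.0, 14.6, 2.5]
width: 0.323
```

```bash
python3 m.py
```

```text
t 5.65 ang 207.35 rad 89.2mm yaw-ang 2.95 z 0.1234  Ftan -16.2 Frad -0.5 Fz 2.5 tz -0.02 w 0.323 tilt world deg [-0.47  0.37  0.  ] tool [0.23 0.56 0.  ]
```

{"api": "send_rows", "payload": {"targets": [[[0,0,1],[0,-0.3,0],0.32]]}}

```text
t: 5.75
tool_pos: [0.5189, 0.1187, 0.1233]
eef_rot: [-0.252, 0.968, 0.004, 0.003]
force: [-8.5, 13.6, 5.7]
width: 0.322
```

```bash
python3 m.py;python3 d.py
```

```text
t 5.75 ang 208.14 rad 89.7mm yaw-ang 1.05 z 0.1233  Ftan -16.0 Frad 1.1 Fz 5.7 tz 0.06 w 0.322 tilt world deg [-0.57  0.2   0.  ] tool [0.4  0.45 0.  ]
top dot 11 [233.2 191.8]
scene dot 7 [429.6 210.6]
```

At the counter-clockwise stop the tangential force is −16 N, with the TCP at 208.1°. The dot has moved only about 1.4 mm. Now clockwise.

{"api": "send_rows", "payload": {"targets": [[[0.3,0.4,4],[0,0.7,0],0.32],[[0,0,4],[0,0.7,0],0.32],[[0,0,4],[0,0.7,0],0.32],[[0,0,4],[0,0.7,0],0.32],[[0,0,4],[0,0.7,0],0.32]]}}

```text
t: 6.35
tool_pos: [0.5069, 0.1511, 0.1237]
eef_rot: [-0.07, 0.998, 0.0, 0.001]
force: [0.2, -0.6, 0.2]
width: 0.318
```

```bash
python3 m.py
```

```text
t 6.35 ang 186.21 rad 91.7mm yaw-ang 1.86 z 0.1237  Ftan 0.6 Frad -0.1 Fz 0.2 tz 0.01 w 0.318 tilt world deg [-0.02  0.07  0.  ] tool [0.01 0.07 0.  ]
```

{"api": "send_rows", "payload": {"targets": [[[0,0,4.5],[-0.2,0.6,0],0.32],[[0,0,4],[-0.1,0.6,0],0.32],[[0,0,4],[0,0.6,0],0.32]]}}

```text
t: 6.65
tool_pos: [0.5086, 0.1694, 0.1237]
eef_rot: [0.045, 0.999, -0.0, 0.001]
force: [-0.5, -0.7, -0.2]
width: 0.319
```

```bash
python3 m.py
```

```text
t 6.65 ang 174.65 rad 89.8mm yaw-ang 0.18 z 0.1237  Ftan 0.8 Frad 0.4 Fz -0.2 tz 0.01 w 0.319 tilt world deg [0.05 0.06 0.  ] tool [-0.05  0.06  0.  ]
```

{"api": "send_rows", "payload": {"targets": [[[0,0,3],[0,0.4,0],0.32],[[0,0,3],[0,0.4,0],0.32]]}}

```text
t: 6.85
tool_pos: [0.5098, 0.1774, 0.1237]
eef_rot: [0.101, 0.995, -0.001, 0.001]
force: [0.6, -0.9, 0.9]
width: 0.32
```

```bash
python3 m.py
```

```text
t 6.85 ang 169.46 rad 89.7mm yaw-ang -1.06 z 0.1237  Ftan 0.8 Frad -0.8 Fz 0.9 tz -0.02 w 0.320 tilt world deg [0.09 0.09 0.  ] tool [-0.07  0.1   0.  ]
```

Still free at 169.5°. From here I take small single steps.

{"api": "send_rows", "payload": {"targets": [[[0,0,1.5],[0,0.3,0],0.32]]}}

```text
t: 6.95
tool_pos: [0.5104, 0.1804, 0.1236]
eef_rot: [0.116, 0.993, -0.001, 0.001]
force: [-0.8, -0.7, 0.5]
width: 0.32
```

{"api": "send_rows", "payload": {"targets": [[[0,0,2],[0,0.3,0],0.32]]}}

```text
t: 7.05
tool_pos: [0.5111, 0.1832, 0.1237]
eef_rot: [0.134, 0.991, -0.001, 0.001]
force: [-0.4, -0.4, 0.9]
width: 0.318
```

{"api": "send_rows", "payload": {"targets": [[[0,0,1.5],[0,0.3,0],0.32]]}}

```text
t: 7.15
tool_pos: [0.5119, 0.186, 0.1236]
eef_rot: [0.149, 0.989, -0.001, 0.001]
force: [-1.0, -0.7, 0.4]
width: 0.319
```

```bash
python3 m.py
```

```text
t 7.15 ang 163.83 rad 89.7mm yaw-ang -0.92 z 0.1236  Ftan 0.9 Frad 0.8 Fz 0.4 tz 0.01 w 0.319 tilt world deg [0.16 0.07 0.  ] tool [-0.13  0.12  0.  ]
```

{"api": "send_rows", "payload": {"targets": [[[0,0,1.5],[0,0.3,0],0.32]]}}

```text
t: 7.25
tool_pos: [0.5127, 0.1887, 0.1236]
eef_rot: [0.163, 0.987, -0.002, 0.001]
force: [-0.7, 0.0, 0.5]
width: 0.315
```

{"api": "send_rows", "payload": {"targets": [[[0,0,1.5],[0,0.3,0],0.32]]}}

```text
t: 7.35
tool_pos: [0.5136, 0.1914, 0.1235]
eef_rot: [0.177, 0.984, -0.002, 0.001]
force: [-1.3, -0.2, 0.5]
width: 0.32
```

{"api": "send_rows", "payload": {"targets": [[[0,0,1.5],[0,0.3,0],0.32]]}}

```text
t: 7.45
tool_pos: [0.5147, 0.1941, 0.1235]
eef_rot: [0.191, 0.982, -0.002, 0.001]
force: [-0.9, -1.0, 0.5]
width: 0.318
```

```bash
python3 m.py
```

```text
t 7.45 ang 158.36 rad 89.7mm yaw-ang -0.37 z 0.1235  Ftan 1.3 Frad 0.5 Fz 0.5 tz 0.03 w 0.318 tilt world deg [0.23 0.03 0.  ] tool [-0.21  0.12  0.  ]
```

{"api": "send_rows", "payload": {"targets": [[[0,0,1.5],[0,0.3,0],0.32]]}}

```text
t: 7.55
tool_pos: [0.5157, 0.1967, 0.1234]
eef_rot: [0.205, 0.979, -0.002, 0.001]
force: [-0.3, -0.2, 0.8]
width: 0.321
```

{"api": "send_rows", "payload": {"targets": [[[0,0,1.5],[0,0.3,0],0.32]]}}

```text
t: 7.65
tool_pos: [0.5169, 0.1993, 0.1234]
eef_rot: [0.219, 0.976, -0.002, 0.001]
force: [-0.2, -0.7, 1.1]
width: 0.318
```

{"api": "send_rows", "payload": {"targets": [[[0,0,1.5],[0,0.3,0],0.32]]}}

```text
t: 7.75
tool_pos: [0.5181, 0.2019, 0.1233]
eef_rot: [0.233, 0.973, -0.003, 0.001]
force: [-0.1, -0.2, 0.8]
width: 0.316
```

```bash
python3 m.py; python3 d.py
```

```text
t 7.75 ang 152.89 rad 89.7mm yaw-ang 0.18 z 0.1233  Ftan 0.2 Frad 0.0 Fz 0.8 tz 0.07 w 0.316 tilt world deg [ 0.31 -0.01  0.  ] tool [-0.28  0.13  0.  ]
top dot 10 [233.  191.8]
scene dot 8 [429.5 210.5]
```

{"api": "send_rows", "payload": {"targets": [[[0,0,1.5],[0,0.3,0],0.32]]}}

```text
t: 7.95
tool_pos: [0.5191, 0.2037, 0.1232]
eef_rot: [0.245, 0.97, -0.004, 0.0]
force: [-2.6, -15.7, 4.7]
width: 0.32
```

{"api": "send_rows", "payload": {"targets": [[[0,0,1.5],[0,0.3,0],0.32]]}}

```text
t: 8.05
tool_pos: [0.5198, 0.2046, 0.1231]
eef_rot: [0.257, 0.966, -0.005, -0.0]
force: [-4.2, -16.2, 6.8]
width: 0.32
```

```bash
python3 m.py; python3 d.py
```

```text
t 8.05 ang 150.87 rad 89.5mm yaw-ang -0.70 z 0.1231  Ftan 16.2 Frad -4.2 Fz 6.8 tz 0.06 w 0.320 tilt world deg [ 0.58 -0.2   0.  ] tool [-0.61  0.11  0.  ]
top dot 14 [233.3 191.5]
scene dot 10 [429.5 211. ]
```

The clockwise stop shows +16 N with the TCP at about 151°. Total play is about 53° (0.92 rad), inside the stated 0.7–1.1. The knob's middle position is about 179.5°, so the TCP should end near 181.6°, allowing for 2.1° of finger clearance.

{"api": "send_rows", "payload": {"targets": [[[0,0,0],[0,0.1,0],0.32],[[-0.6,0.1,-4],[0,-0.6,0],0.32],[[0,0,-4],[0,-0.6,0],0.32],[[0,0,-4],[0,-0.6,0],0.32],[[0,0,-4],[0,-0.6,0],0.32]]}}

```text
t: 8.65
tool_pos: [0.5105, 0.1813, 0.1233]
eef_rot: [0.115, 0.993, -0.001, 0.0]
force: [1.2, 0.5, -0.2]
width: 0.318
```

{"api": "send_rows", "payload": {"targets": [[[0,0,-4],[-0.1,-0.6,0],0.32],[[0,0,-4],[0,-0.6,0],0.32]]}}

```text
t: 8.85
tool_pos: [0.509, 0.1686, 0.1234]
eef_rot: [0.043, 0.999, -0.001, 0.0]
force: [1.7, 1.0, -0.2]
width: 0.318
```

```bash
python3 m.py
```

```text
t 8.85 ang 175.10 rad 89.3mm yaw-ang -0.00 z 0.1234  Ftan -1.2 Frad -1.6 Fz -0.2 tz -0.01 w 0.318 tilt world deg [0.06 0.04 0.  ] tool [-0.06  0.05 -0.  ]
```

{"api": "send_rows", "payload": {"targets": [[[0,0,-2.5],[0,-0.4,0],0.32],[[0,0,-2.5],[0,-0.4,0],0.32],[[0,0,-1.5],[0,-0.2,0],0.32],[[0,0,0],[0,0,0],0.32]]}}

```text
t: 9.25
tool_pos: [0.5086, 0.1571, 0.1235]
eef_rot: [-0.017, 1.0, -0.001, 0.001]
force: [-0.3, 0.6, -1.2]
width: 0.321
```

```bash
python3 m.py
```

```text
t 9.25 ang 182.51 rad 89.5mm yaw-ang -0.53 z 0.1235  Ftan -0.6 Frad 0.3 Fz -1.2 tz 0.01 w 0.321 tilt world deg [0.07 0.09 0.  ] tool [-0.07  0.09 -0.  ]
```

{"api": "send_rows", "payload": {"targets": [[[0,0,0],[0,-0.1,0],0.8],[[0,0,0],[0,0,0],1],[[0,0,0],[0,0,0],1],[[0,0,0],[0,0,0],1],[[0,0,0],[0,0,0],1]]}}

```text
t: 9.75
tool_pos: [0.5087, 0.156, 0.1236]
eef_rot: [-0.016, 1.0, -0.001, 0.001]
force: [-0.2, -0.1, -0.2]
width: 0.684
```

{"api": "send_rows", "payload": {"targets": [[[0,0,0],[0,0,0],1],[[0,0,0],[0,0,-2],1],[[0,0,0],[0,0,-4],1],[[0,0,0],[0,0,-4],1],[[0,0,0],[0,0,-4],1]]}}

```text
t: 10.25
tool_pos: [0.5065, 0.156, 0.2629]
eef_rot: [-0.016, 1.0, -0.002, -0.005]
force: [0.3, -0.3, 0.2]
width: 0.998
```

{"api": "send_rows", "payload": {"targets": [[[0,0,0],[4,4,-2],1],[[0,0,0],[3,4,0],1],[[0,0,0],[0,5,0],1],[[0,0,0],[0,5,0],1],[[0,0,0],[0,0,0],1]]}}

```text
t: 10.75
tool_pos: [0.4377, 0.3314, 0.2872]
eef_rot: [-0.014, 1.0, 0.001, 0.002]
force: [-0.7, -0.6, 0.0]
width: 1.003
```

```bash
python3 m.py; python3 d.py pics/c4.png; python3 - <<'E'
from h import *
T=robot.capture("top");S=robot.capture("scene")
for n,c,b in (("top",T,(235,220,275,250)),("scene",S,(370,145,410,182))):
    for q in blobs(c["frame"],(0,0,0),(179,255,45),b): print(n,"knob",*q)
E
```

```text
t 10.75 ang 133.24 rad 233.9mm yaw-ang 48.35 z 0.2872  Ftan 0.9 Frad 0.0 Fz 0.0 tz 0.03 w 1.003 tilt world deg [-0.06  0.17  0.  ] tool [ 0.06  0.17 -0.  ]
top dot 14 [233.3 191.5]
scene dot 9 [429.3 210.9]
top knob 92 [247.29347826 234.16304348] [242 229  12  11]
scene knob 172 [391.59302326 167.62209302] [387 157  11  21]
```

View pics/c4.png

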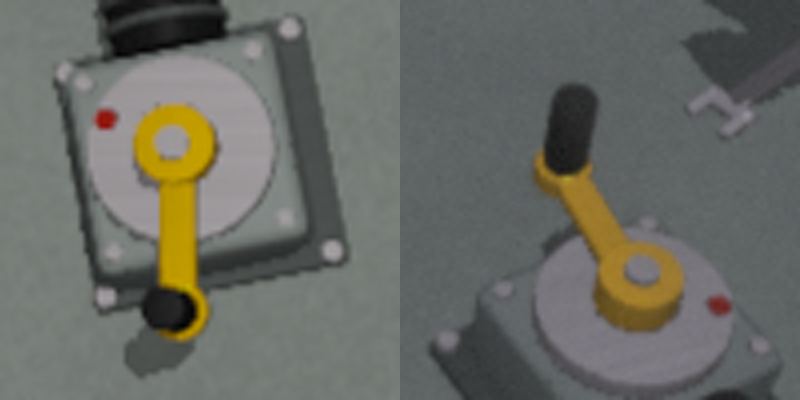

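The released lever stands with its knob at (247,234) in the top view, about 1° clockwise of where it started. The dot is within 0.3 px of its start and the gripper is well clear, so I'm handing in.

```bash
python3 -c "
from station import robot
print(robot.sign_off())"
```

```text
the job is handed in; nothing more can be done
None
```

I checked the yellow drive's coupling for free play, left the lever about midway between its two stops, and handed the job in after roughly 11 s of robot time.

- **How I moved it:** I closed the fingers loosely around the black knob (about 3 mm clearance each side) and pushed it, without clamping it.
- **Stops:** The lever met resistance at both ends, about 16 N at the knob counter-clockwise and then clockwise. The knob angles were about 206° and 153°, so the free play is about 53° (0.92 rad). That is inside the stated 0.7–1.1 rad.
- **Final position:** The camera puts the released lever at about 180.8°, against an estimated middle of 179.5°. That is about 1° off, with 10° allowed. The gripper is open and well clear.
- **Hub:** It was dragged about 1.4 mm at the dot at most, with 12 mm allowed. It ended within about 1 mm of its starting place.
- **Blue drive:** I never went near it, but I did not re-measure it at the end.

**Late detection:** My first few force readings near the counter-clockwise stop showed about zero. A hold row after each push had relaxed the force before I read it. That is why the hub moved the 1–2 mm before I noticed the contact. From then on I read the force straight after each push.

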